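# Turn one leaf of the seal-cast album

## Task

The album of seal casts lies open on its book rest: turn its top leaf so that the casts beneath come into view. With the fingertips alone, get under the leaf's thumb tab, push it up and over the spine, and press it gently down until it lies flat on the other side. Turn only that one leaf, without pinching it or letting it swing or slam, and leave the things standing round the book where they are.

Things in the scene. Friction and masses are not known exactly. Their poses are not given: they have to be found in the camera images.
- album: wooden book rest (236 mm along x, 276 mm along y, 60 mm high) with the open album on it; fixed. Origin: on the shelf under mid-spine; x along the spine away from the robot, y to the left half, z up. Leaf tops are 79 (top leaf) and 71.5 mm (next leaf) above the shelf on the -y half, 71.5 mm (a turned leaf, tab at x = -78 mm) on the +y half. Covers end 145 mm from the spine; free air under the tabs
- album_spine (a point): middle of the top leaf's hinge line (the spine), 75.5 mm above the shelf; axes as the album's
- top_leaf (a joint): angle of the top leaf about the spine, rad: 0 = flat on the -y half, 1.57 = upright, 3.14 = flat on the +y half (the stop). At the start it may stand up to 0.3 ajar. It weighs about 0.17 kg; its tight hinge keeps it wherever it is left, and moving it takes 1 to 3 N at the tab
- top_leaf_tab (a point): middle of the top leaf's brass thumb tab, mid-thickness, 169 mm from the hinge line. The leaf, a framed board 7 mm thick, is 220 mm long and ends 150 mm from the hinge line; the tab (7 mm thick, 46 mm wide) sticks out from mid-edge to 188 mm. Axes turn with the leaf: x along the spine, y from tab to hinge line, z out of the face that starts uppermost
- next_leaf (a joint): angle of the leaf beneath, rad, in the same sense as top_leaf; 0 = lying flat, where it starts and must stay
- next_leaf_tab (a point): middle of the brass tab of the leaf beneath (same leaf, same tab), 78 mm farther along the spine (+x) than the top leaf's tab and 7.5 mm lower
- iron_weight_mid (a point): blackened iron weight, round, 58 mm across and 62 mm high with a small knob, upright on the shelf; this point half-way up. To be left alone
- tamp_mid (a point): turned wooden tamp standing on its 44 mm wide foot, 108 mm high; this point half-way up. To be left alone
- dish_mid (a point): terracotta dish, 114 mm across the rim and 28 mm high; this point half-way up. To be left alone
- bulla_mid (a point): lead bulla (seal disc), 42 mm across and 9 mm high, lying flat on the shelf; this point half-way up. To be left alone

How it is judged:
By the outcome, as a careful person would: the job done as asked, in the order asked, and still so for the second after the job is handed in, with the robot touching nothing.
It also fails if it takes over 48 s, if anything falls off the work surface, if the arm or the gripper's body presses on something with over 40 N, if the wrist force passes 120 N, or if a joint passes its speed limit or range.

## Robot

A 7-joint arm with a two-finger parallel gripper is mounted at the origin on the work surface. World frame = base frame: x ahead of the robot, y to its left, z up, the work surface at z = 0. Lengths are in mm, angles in rad, forces in N, time in s.
With the tool pointing down it reaches from about 400 to 875 mm from the base axis. Payload 4.4 kg.
Tool frame: the origin (TCP) lies at the very end of the fingers, on their centre line; the grasp point (between the pads) lies 19 mm behind it (ctrl.grip_point_offset is the distance from the TCP to the grasp point, in mm); z points along the fingers, x is the direction in which the jaws open and shut, and the axes are right-handed (so a half turn about z gives the same grasp; the last joint's range is limited). The gripper opens to 85 mm and grips with 20 to 120 N. Pads are 22 mm wide; open, the fingers measure 114 mm over their backs; the gripper's body (76 mm by 85 mm) begins 54 mm behind the grasp point. The pads swing forward as they close: fully open they stand 13 mm farther back than shut.
Start: joints at [-1.296, 0.628, 0.038, 1.517, -0.027, 0.996, -0.02], TCP at [217.234, 612.64, 231.313] pointing down, gripper open.
Joint ranges: [-3.06, 3.06], [-0.37, 2.12], [-1.25, 1.32], [0.18, 2.47], [-1.1, 4.24], [0.23, 1.98], [-2.94, 2.94]. Speed limits (rad/s): [2.57, 2.57, 3.14, 3.14, 3.14, 3.14, 3.14].

## Interface

Orientations are given as [roll, pitch, yaw] about the fixed x, y, z axes, in that order (R = Rz(yaw) Ry(pitch) Rx(roll)).
In Python, from cell import ctrl gives the robot as it stands.
- The arm moves only by the shell command python3 -m pendant 'ROWS'. ROWS is JSON, one flat list of numbers, 7 for each row, row after row: the shift along the world's x, y, z in m, then the turn, a rotation vector about the world's x, y, z in degrees, then the opening, from 0 (shut) to 1 (fully open). A call has 1 to 20 rows; each row is the pose to reach, as a shift and turn from the pose measured when the call began; what a row does not reach only later rows make up. A row lasts 1/12 s, in which the tool goes at most 41.7 mm and 7.16 degrees, less where a joint would pass 70% of its speed; a pose out of reach is approached as far as the arm can. A call with a gripper value outside its range is refused whole. The fingers move at their own pace and stop on an object; the grip force is fixed at half the most. Time passes only in rows, so rows that repeat a pose let the fingers close. It gives the time, the measured TCP pose, the force and the opening at its end, in the units of the state.
- ctrl.read_state(): the state, without advancing time (a new reading comes with each control period).
- ctrl.get_image(name): name is "scene" or "side" or "wrist"; returns a dict with "image" (400x640x3 uint8, red, green, blue), "fx", "fy", "cx", "cy" (pixels), "world_from_camera" (4x4, takes a point from camera to world coordinates). Camera axes: x right, y up, looking along -z (the intrinsics and any distortion apply to the point x, -y, -z); pixel columns grow to the right and rows downward; lengths in mm; the calibration is good to about 2 mm. A picture is of the moment at which its call begins. There is no depth.
- ctrl.finish_job(): hands the job in, once; it reports no verdict.
Trained networks look in a picture, given as the dict that the camera call returned (one of the last four; its "shot" number tells which), for a name from the list of things; names that differ only in an ending like _2 or _b are one class to them, and where a whole thing is asked for, a point or a joint stands for the part that bears it (a point fixed in the world has none). Each returns a list of dicts, best first, with "confidence" (0 to 1); they miss things now and then, are a little off and sometimes report something else, mostly with a low value. They report only what shows in the picture. A call takes as long as a camera call.
- ctrl.cut_out(picture, label): "mask" (400x640 bool, what is visible of it) and "bbox" ([left, top, right, bottom] in pixels, round what is visible of it).
The state is a dict: "clock": time; "qpos": joint angles; "qd": joint speeds; "tau": joint torques, N m; "eef_pos": TCP position; "tool_rot": TCP orientation; "force": force on the tool from outside, world axes, zero at the start; "torque": the same for the moment, N m; "width": finger opening in mm.
Only numpy, scipy, OpenCV 4.12 (cv2) and the standard library are available. Lean on these libraries where they do the work, as an engineer would, in place of code of your own. Each camera call takes 0.05 s, during which the arm holds its last target. There are 200 camera calls.

## Working session

There is one attempt and no reset: what is moved stays moved. The work goes in short steps, Python scripts to look and compute and a shell command to move; the robot and the scene stay as the last step left them, time stands still between calls to the robot, and variables do not carry over. Pictures are saved under pics/ and viewed, about 8 in all and at most 12, crops included, and the job is handed in when it is done.

```bash
mkdir -p pics; ls
cat > h.py <<'E'
import numpy as np, cv2
from cell import ctrl
def shot(n,fn=None):
    p=ctrl.get_image(n)
    if fn: cv2.imwrite('pics/'+fn,p["image"][:,:,::-1])
    return p
def ray(p,u,v):
    T=np.array(p["world_from_camera"]);d=np.array([(u-p["cx"])/p["fx"],-(v-p["cy"])/p["fy"],-1.])
    return T[:3,3],T[:3,:3]@d
def onz(p,u,v,z):
    o,d=ray(p,u,v);return o+d*(z-o[2])/d[2]
def proj(p,X):
    T=np.array(p["world_from_camera"]);c=T[:3,:3].T@(np.array(X)-T[:3,3])
    return p["cx"]+p["fx"]*c[0]/-c[2], p["cy"]-p["fy"]*c[1]/-c[2]
E
python3 - <<'E'
from h import *
s=ctrl.read_state();print(s)
for n in("scene","side"):
    p=shot(n,n+"0.png");print(n,{k:p[k] for k in p if k!="image"})
    for l in("album","top_leaf","top_leaf_tab","next_leaf_tab","iron_weight_mid","tamp_mid","dish_mid","bulla_mid"):
        try:
            for r in ctrl.cut_out(p,l)[:2]:
                m=r["mask"];ys,xs=np.nonzero(m);print(l,round(r["confidence"],2),r["bbox"],xs.mean().round(1),ys.mean().round(1),m.sum())
        except Exception as e: print(l,e)
E
```

```text
pics
{'clock': 0.0, 'qpos': array([-1.29578894,  0.62937243,  0.0384219 ,  1.51839736, -0.02698404,
        0.99626828, -0.02001798]), 'qd': array([ 0.0022696 , -0.00148062,  0.00020595,  0.00058727, -0.00087209,
        0.00012168, -0.00078742]), 'tau': array([ 3.79455032e-04, -5.63416350e+01,  1.22668751e+00, -1.93429631e+01,
        1.11372260e-02,  1.09299249e-02,  3.48086905e-05]), 'eef_pos': array([217.01611624, 612.02938867, 230.36228363]), 'tool_rot': array([3.14156372e+00, 1.92767227e-03, 1.22999518e+00]), 'force': array([-0.29719304, -0.16420544, -0.03703356]), 'torque': array([-0.01591375, -0.03816649, -0.02903194]), 'width': 85.25724919036242}
scene {'fx': 413.45159572618326, 'fy': 413.45159572618326, 'cx': 324.52202417138363, 'cy': 199.62393063448323, 'world_from_camera': array([[-7.22930800e-01, -4.95242547e-01,  4.81773678e-01,
         1.06522801e+03],
       [ 6.90828689e-01, -5.06754807e-01,  5.15708530e-01,
         5.57794663e+02],
       [-1.12596788e-02,  7.05644659e-01,  7.08476418e-01,
         7.93651437e+02],
       [ 0.00000000e+00,  0.00000000e+00,  0.0000
[... 992 characters left out ...]
01,
        -6.80667654e+02],
       [ 3.08966833e-03,  6.84406587e-01,  7.29094012e-01,
         8.64445465e+02],
       [ 0.00000000e+00,  0.00000000e+00,  0.00000000e+00,
         1.00000000e+00]]), 'shot': 2}
album 0.59 [275.0, 146.4, 380.1, 257.1] 322.8 202.7 9493
top_leaf 0.69 [281.7, 190.5, 374.7, 257.0] 323.9 219.3 4935
top_leaf_tab 0.85 [275.7, 188.2, 375.1, 254.8] 324.0 219.2 4933
next_leaf_tab 0.7 [278.8, 238.7, 374.2, 258.6] 347.4 246.4 511
iron_weight_mid 0.6 [373.6, 288.4, 401.7, 318.6] 386.3 302.0 731
tamp_mid 0.68 [354.3, 115.6, 369.5, 144.1] 362.0 127.7 329
dish_mid 0.61 [402.5, 211.3, 446.7, 251.4] 423.2 229.9 1409
bulla_mid 0.48 [308.8, 141.9, 323.1, 151.1] 316.3 145.6 115
```

Run:
```python
import cv2,numpy as np
a=cv2.imread('pics/scene0.png')[130:360,190:430];b=cv2.imread('pics/side0.png')[100:330,250:460]
f=lambda i:cv2.resize(i,(400,int(400*i.shape[0]/i.shape[1])),interpolation=cv2.INTER_CUBIC)
a,b=f(a),f(b);h=max(len(a),len(b));o=np.zeros((h,800,3),np.uint8);o[:len(a),:400]=a;o[:len(b),400:]=b
cv2.imwrite('pics/v1.png',o);print(a.shape,b.shape)
```

```text
(383, 400, 3) (438, 400, 3)
```

View pics/v1.png

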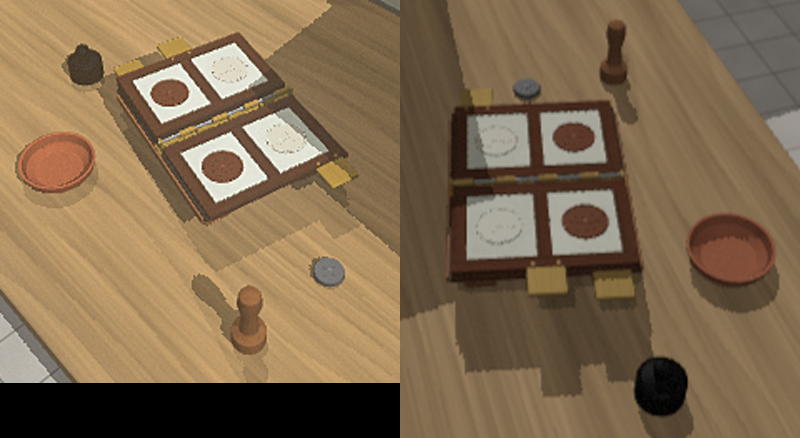

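The left panel (scene) and right panel (side) show the album open. The top leaf's tab is at about (547,280) in the composite, the next leaf's tab is to its right at (614,287), and the turned leaf's tab is on the far side at (482,97). The iron weight stands off the -y side beyond the next tab. I'll zoom in for corners.

Run:
```python
import cv2,numpy as np
a=cv2.imread('pics/scene0.png');b=cv2.imread('pics/side0.png')
o=np.zeros((600,800,3),np.uint8)
def put(i,x0,y0,w,h,s,X,Y):
    o[Y:Y+h*s,X:X+w*s]=cv2.resize(i[y0:y0+h,x0:x0+w],(w*s,h*s),interpolation=cv2.INTER_NEAREST)
put(b,270,140,110,120,5,0,0)      # side album
put(a,255,145,40,60,6,556,0)  # scene -y tabs
put(a,360,215,40,40,6,556,360)
cv2.imwrite('pics/v2.png',o)
```

```text
(no output)
```

View pics/v2.png

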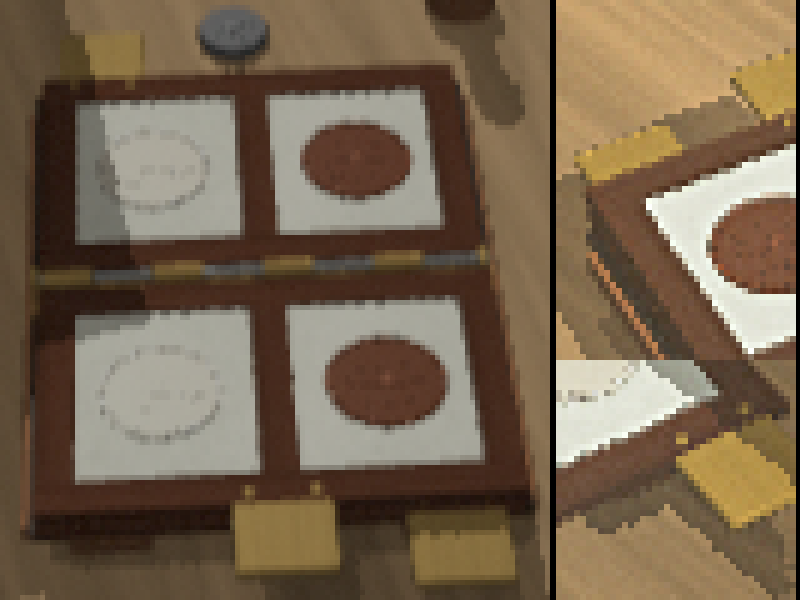

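```bash
cat > fit.py <<'E'
from h import *
from scipy.optimize import least_squares
S=shot("side");C=shot("scene")
sd=lambda x,y:(270+x/5,140+y/5); sc=lambda x,y:(255+(x-556)/6,145+y/6); sc2=lambda x,y:(360+(x-556)/6,215+(y-360)/6)
# (cam,pix,x,y,z,moving)
F=[(S,sd(237,570),-23,-188,79,1),(S,sd(340,566),23,-188,79,1),(S,sd(25,510),-110,-150,79,1),(S,sd(535,487),110,-150,79,1),
(S,sd(415,579),55,-188,71.5,0),(S,sd(516,576),101,-188,71.5,0),(S,sd(83,35),-101,188,71.5,0),(S,sd(143,32),-55,188,71.5,0),
(S,sd(40,85),-110,150,71.5,0),(S,sd(450,67),110,150,71.5,0),
(C,sc(580,155),101,-188,71.5,0),(C,sc(675,127),55,-188,71.5,0),(C,sc2(796,480),-101,188,71.5,0),(C,sc2(740,525),-55,188,71.5,0),(C,sc(735,78),23,-188,79,1)]
def world(q,X,Y,Z,m):
    x,y,a,t=q
    if m:
        c,s=np.cos(t),np.sin(t);d=-Y;h=Z-75.5;Y,Z=-(d*c)+h*s,75.5+d*s+h*c
    return np.array([x+np.cos(a)*X-np.sin(a)*Y,y+np.sin(a)*X+np.cos(a)*Y,Z])
def res(q):return np.array([np.array(proj(p,world(q,*f)))-w for p,w,*f in F]).ravel()
r=least_squares(res,[500,30,0,.05],loss='soft_l1',x_scale=[100,100,.3,.1])
print(r.x);print(r.fun.reshape(-1,2).round(1) if 0 else res(r.x).reshape(-1,2).round(1))
print('tab',world(r.x,0,-169,75.5,1),'hinge',world(r.x,0,0,75.5,0))
for l,z in(("iron_weight_mid",31),("dish_mid",14),("tamp_mid",54),("bulla_mid",4.5)):
    for p in(S,C):
        c=[k for k in ctrl.cut_out(p,l) if k["mask"].sum()<3000]
        if c: b=c[0]["bbox"];print(l,onz(p,(b[0]+b[2])/2,(b[1]+b[3])/2,z).round())
E
python3 fit.py
```

```text
[ 5.73506334e+02  3.31541696e+01 -2.44085464e-01  2.14275230e-02]
[[-0.9  0.3]
 [-0.2 -0. ]
 [ 1.2  0.3]
 [-1.5  0.1]
 [-0.6 -0.2]
 [ 0.2 -0.6]
 [-4.6 -1.5]
 [ 0.2 -1.5]
 [ 0.5 -2.1]
 [ 0.2 -1.7]
 [-2.  -0.7]
 [-2.1 -1.8]
 [ 4.8 -0.6]
 [-2.4 -0.1]
 [-1.7 -0.7]]
tab [ 532.67364915 -130.79881261   79.12097428] hinge [573.50633416  33.15416961  75.5       ]
iron_weight_mid [ 624. -273.   31.]
iron_weight_mid [ 631. -254.   31.]
dish_mid [ 791. -104.   14.]
dish_mid [ 782. -117.   14.]
tamp_mid [774. 281.  54.]
bulla_mid [631. 288.   5.]
```

```bash
sed -i 's/sd(83,35)/sd(62,37)/; s/(C,sc2(796,480),-101,188,71.5,0),//; s/^for l,z.*/if 0:/; s/^    for p in(S,C):/    pass/; /^        /d' fit.py
sed -i 's/^def res/def res/' fit.py; grep -n "if m" -A3 fit.py
python3 - <<'E'
s=open('fit.py').read()
s=s.replace("    if m:\n","    if m:\n        c,s=np.cos(t),np.sin(t);d=-Y;h=Z-75.5;Y,Z=-(d*c)+h*s,75.5+d*s+h*c\n")
open('fit.py','w').write(s)
E
cat >> h.py <<'E'
from scipy.spatial.transform import Rotation as R
def tool(psi,al): return R.from_euler('z',psi)*R.from_euler('y',-al)*R.from_euler('x',np.pi)
def delta(pos,psi,al):
    s=ctrl.read_state();R0=R.from_euler('xyz',s["tool_rot"])
    return ((np.array(pos)-s["eef_pos"])/1000).round(4),(tool(psi,al)*R0.inv()).as_rotvec(degrees=True).round(1)
E
python3 fit.py
python3 - <<'E'
from h import *
print(delta([420,150,300],.35,1.0)); print(ctrl.read_state()["clock"])
E
```

```text
12:    if m:
13-    return np.array([x+np.cos(a)*X-np.sin(a)*Y,y+np.sin(a)*X+np.cos(a)*Y,Z])
14-def res(q):return np.array([np.array(proj(p,world(q,*f)))-w for p,w,*f in F]).ravel()
15-r=least_squares(res,[500,30,0,.05],loss='soft_l1',x_scale=[100,100,.3,.1])
[ 5.72930706e+02  3.34915804e+01 -2.40998233e-01  2.03145678e-02]
[[-1.   0.3]
 [-0.2 -0. ]
 [ 1.1  0.4]
 [-1.6 -0.1]
 [-0.7 -0.3]
 [ 0.1 -0.8]
 [-0.8 -1.8]
 [-0.2 -1.5]
 [ 0.1 -2. ]
 [-0.2 -1.8]
 [-1.9 -0.6]
 [-2.  -1.7]
 [-2.  -0.3]
 [-1.6 -0.6]]
tab [ 532.6034386  -130.5904922    78.93292583] hinge [572.93070591  33.49158035  75.5       ]
(array([ 0.2027, -0.4626,  0.0687]), array([ 41.9, -41.6, -46. ]))
1.5
```

```bash
python3 -m pendant '[0.203,-0.463,0.069,42,-41.6,-46,0, 0.203,-0.463,0.069,42,-41.6,-46,0, 0.203,-0.463,0.069,42,-41.6,-46,0, 0.203,-0.463,0.069,42,-41.6,-46,0, 0.203,-0.463,0.069,42,-41.6,-46,0, 0.203,-0.463,0.069,42,-41.6,-46,0, 0.203,-0.463,0.069,42,-41.6,-46,0, 0.203,-0.463,0.069,42,-41.6,-46,0, 0.203,-0.463,0.069,42,-41.6,-46,0, 0.203,-0.463,0.069,42,-41.6,-46,0, 0.203,-0.463,0.069,42,-41.6,-46,0, 0.203,-0.463,0.069,42,-41.6,-46,0, 0.203,-0.463,0.069,42,-41.6,-46,0, 0.203,-0.463,0.069,42,-41.6,-46,0, 0.203,-0.463,0.069,42,-41.6,-46,0]'
python3 - <<'E'
from h import *
s=ctrl.read_state();print(s["clock"],s["eef_pos"],s["qpos"].round(2))
print(R.from_euler('xyz',s["tool_rot"]).as_matrix().round(2))
print(delta([449,-158,98],.35,1.05))
print(delta([440,-170,160],.35,1.05))
E
```

```text
clock: 2.75
eef_pos: [350.2, 327.7, 241.0]
tool_rot: [2.881, -0.555, 0.763]
force: [0.3, 0.0, -0.7]
width: -0.1
2.75 [350.17476483 327.7354833  240.96968312] [-0.93  0.28 -0.24  2.43  1.55  0.51 -1.9 ]
[[ 0.61  0.57  0.55]
 [ 0.59 -0.79  0.16]
 [ 0.53  0.22 -0.82]]
(array([ 0.0988, -0.4857, -0.143 ]), array([ 23.8, -18.4, -12.2]))
(array([ 0.0898, -0.4977, -0.081 ]), array([ 23.8, -18.4, -12.2]))
```

```bash
python3 -m pendant '[0.09,-0.3,0.08,24,-18,-12,0, 0.09,-0.3,0.08,24,-18,-12,0, 0.09,-0.3,0.08,24,-18,-12,0, 0.09,-0.3,0.08,24,-18,-12,0, 0.09,-0.3,0.08,24,-18,-12,0, 0.09,-0.3,0.08,24,-18,-12,0, 0.09,-0.3,0.08,24,-18,-12,0, 0.09,-0.3,0.08,24,-18,-12,0, 0.09,-0.3,0.08,24,-18,-12,0, 0.09,-0.3,0.08,24,-18,-12,0]'
python3 - <<'E'
from h import *
s=ctrl.read_state();print(s["clock"],s["eef_pos"],s["qpos"].round(2))
print(R.from_euler('xyz',s["tool_rot"]).as_matrix().round(2))
print(delta([440,-170,160],.35,1.05))
E
```

```text
clock: 3.58
eef_pos: [486.0, 209.1, 366.3]
tool_rot: [3.086, -0.924, 0.415]
force: [0.7, 1.0, 1.1]
width: 0.1
3.5833 [485.95626907 209.08745347 366.34126012] [ 0.52  0.18 -1.25  2.47  2.21  0.51 -2.32]
[[ 0.55  0.36  0.75]
 [ 0.24 -0.93  0.27]
 [ 0.8   0.03 -0.6 ]]
(array([-0.046 , -0.3791, -0.2063]), array([ 4.3, -6. , -1.1]))
```

```bash
cat > kin.py <<'E'
from h import *
import itertools,json
D=[([-1.29578894,.62937243,.0384219,1.51839736,-.02698404,.99626828,-.02001798],[217.016,612.029,230.362],[3.14156,.0019277,1.229995])]
E
python3 - <<'E'
from kin import *
s=ctrl.read_state();print(s["qpos"].tolist(),s["eef_pos"].tolist(),s["tool_rot"].tolist())
D.append((s["qpos"],s["eef_pos"],s["tool_rot"]))
D.append(([-.93,.28,-.24,2.43,1.55,.51,-1.9],[350.2,327.7,241],[2.881,-.555,.763]))
out=[]
for sg in itertools.product([1,-1],repeat=5):
  s1,s3,s5,s6,s7=sg
  for b in (0,np.pi/2,np.pi,-np.pi/2):
   for c in (0,np.pi/2,np.pi,-np.pi/2):
    e=0
    for q,p,r in D:
      M=R.from_euler('z',s1*q[0]+b)*R.from_euler('y',q[1])*R.from_euler('z',s3*q[2])*R.from_euler('y',q[3])*R.from_euler('z',s5*q[4])*R.from_euler('y',s6*q[5])*R.from_euler('z',s7*q[6]+c)
      e+=(M.inv()*R.from_euler('xyz',r)).magnitude()
    out.append((e,sg,b,c))
out.sort(key=lambda t:t[0]);print(out[:4])
E
```

```text
[0.5197756358201587, 0.17907218242691528, -1.2456200212345023, 2.4657123471415727, 2.210593741092556, 0.5082945156447365, -2.3244285062137147] [485.9562690704435, 209.08745347440038, 366.3412601203484] [3.0858788698495703, -0.9240548892106684, 0.4150005627632416]
[(0.009580811867240295, (-1, -1, -1, 1, -1), 0, 3.141592653589793), (1.917896593763909, (-1, -1, 1, 1, 1), -1.5707963267948966, 1.5707963267948966), (2.091321265397122, (1, 1, -1, 1, -1), 1.5707963267948966, 3.141592653589793), (2.1076884952261263, (-1, -1, 1, 1, 1), 0, 3.141592653589793)]
```

```bash
cat >> kin.py <<'E'
D+=[([0.5197756358201587,0.17907218242691528,-1.2456200212345023,2.4657123471415727,2.210593741092556,0.5082945156447365,-2.3244285062137147],[485.956,209.087,366.341],[3.08588,-.924055,.415])]
D+=[([-.93,.28,-.24,2.43,1.55,.51,-1.9],[350.175,327.735,240.97],[2.881,-.555,.763])]
Z=lambda a:R.from_euler('z',a).as_matrix()
Y=lambda a:R.from_euler('y',a).as_matrix()
def frames(q):
    F=[];M=np.eye(3)
    for i,(A,s) in enumerate([(Z,-1),(Y,1),(Z,-1),(Y,1),(Z,-1),(Y,1),(Z,-1)]):
        M=M@A(s*q[i]);F.append(M)
    F.append(M@Z(np.pi));return F
def cols(q):
    F=frames(q);e=np.eye(3)
    return np.c_[F[0]@e[2],F[0]@e[0],F[2]@e[2],F[2]@e[0],F[4]@e[2],F[4]@e[0],F[3]@e[0],F[5]@e[0],F[6]@e[2]]
E
python3 - <<'E'
from kin import *
for keep in ([0,2,4,8],[0,2,3,4,6,8],[0,2,3,4,7,8],[0,2,3,4,6,7,8],[0,1,2,4,7,8],[0,2,4,7,8],[0,1,2,4,8]):
    A=np.vstack([cols(d[0])[:,keep] for d in D]);b=np.hstack([d[1] for d in D])
    x,*_=np.linalg.lstsq(A,b,rcond=None);print(keep,x.round(1),(A@x-b).round(1))
E
```

```text
[0, 2, 4, 8] [292.2 594.9 354.7 362. ] [-28.4   6.5 -12.6   0.3   8.5   8.5 -14.6   8.2   4.1]
[0, 2, 3, 4, 6, 8] [281.7 617.1 -41.1 372.9 -13.7 383.1] [-28.6   9.2  -0.6   4.5   0.    2.7  -7.2  -1.4  -2.1]
[0, 2, 3, 4, 7, 8] [248.2 540.9  63.6 479.1 123.2 155.1] [-26.5   7.2   1.7   5.7  -3.1   2.6  -7.5   2.1  -4.3]
[0, 2, 3, 4, 6, 7, 8] [ 223.4  256.2  447.6  892.3  100.5  558.  -632.6] [-15.7   5.2   0.    8.2  -4.    8.6 -12.7  -0.6  -8.6]
[0, 1, 2, 4, 7, 8] [288.1   2.3 581.1 421.3  47.3 298.1] [-27.3   9.1  -0.1   5.4  -0.7   2.9  -7.7  -2.2  -2.8]
[0, 2, 4, 7, 8] [284.2 585.7 423.   48.8 297.3] [-27.1   9.5  -0.5   5.   -0.1   3.3  -7.5  -3.3  -2.8]
[0, 1, 2, 4, 8] [316.2  14.9 563.7 356.3 354.8] [-28.9   4.6  -7.5   3.6   2.7   4.9 -14.5  12.9   2.6]
```

Run:
```python
from kin import *
def C(q):
    F=frames(q);e=np.eye(3)
    return dict(h=F[0]@e[2],y1=F[0]@e[1],L1=F[2]@e[2],y3=F[2]@e[1],L2=F[4]@e[2],y5=F[4]@e[1],L3=F[6]@e[2],x3=F[2]@e[0],x5=F[5]@e[0])
for keep in ("h L1 L2 L3 y1","h L1 L2 L3 y3","h L1 L2 L3 y5","h L1 L2 L3 y1 y3","h L1 L2 L3 y1 y3 y5","h L1 L2 L3 y1 x5"):
    k=keep.split();A=np.vstack([np.array([C(d[0])[n] for n in k]).T for d in D]);b=np.hstack([d[1] for d in D])
    x,*_=np.linalg.lstsq(A,b,rcond=None);print(keep,x.round(1),(A@x-b).round(1))
```

```text
h L1 L2 L3 y1 [349.4 558.1 383.7 364.1 -24.8] [-2.8  2.  -3.  -6.1  4.9  5.   3.7 -2.4 -1.9]
h L1 L2 L3 y3 [319.9 567.1 377.5 341.4 -25.7] [-2.2  1.3  1.5  5.1 -2.6 -1.3 -4.2 -2.  -0.1]
h L1 L2 L3 y5 [277.7 599.5 350.  356.9  -7.9] [-21.4   3.  -15.7  -3.2  10.9   9.8 -13.9  13.    5.9]
h L1 L2 L3 y1 y3 [334.2 561.7 381.5 349.9 -10.6 -16.2] [-0.9  1.3  0.4  0.6 -0.1  0.8 -0.2 -2.7 -1.2]
h L1 L2 L3 y1 y3 y5 [326.5 564.6 379.  346.9  -8.5 -17.8  -2.4] [ 0.6  0.2 -0.5  0.4  0.3  0.9 -0.9 -1.  -0.4]
h L1 L2 L3 y1 x5 [344.5 558.7 394.  352.5 -23.3   8.6] [-4.1  2.8 -1.5 -4.9  3.6  4.3  3.9 -3.8 -2.8]
```

```bash
cat >> kin.py <<'E'
from scipy.optimize import least_squares
lo=np.array([-3.06,-.37,-1.25,.18,-1.1,.23,-2.94])+.03;hi=np.array([3.06,2.12,1.32,2.47,4.24,1.98,2.94])-.03
def fk(q):
    F=frames(q);p=F[0]@[0,-8.5,326.5]+F[2]@[0,-17.8,564.6]+F[4]@[0,-2.4,379]+F[6]@[0,0,346.9]
    return p,F[7]
def tl(psi,al,g): return (tool(psi,al)*R.from_euler('z',g)).as_matrix()
def ik(pos,M,q0,w=.02):
    f=lambda q:np.r_[(fk(q)[0]-pos)/100,R.from_matrix(fk(q)[1]@M.T).as_rotvec(),w*(q-q0)]
    r=least_squares(f,np.clip(q0,lo+1e-6,hi-1e-6),bounds=(lo,hi));e=f(r.x)[:6];return r.x,np.linalg.norm(e)
AL=(572.9,33.5,-.241)
def alb(X,Yy,Zz):
    c,s=np.cos(AL[2]),np.sin(AL[2]);return np.array([AL[0]+c*X-s*Yy,AL[1]+s*X+c*Yy,Zz])
E
python3 - <<'E'
from kin import *
q0=ctrl.read_state()["qpos"];qs=np.array(D[0][0])
st=[(alb(0,-240,95),1.05),(alb(0,-178,55),1.05),(alb(0,-140,180),.9),(alb(0,-15,245),.8),(alb(0,110,200),.6),(alb(0,170,90),.5)]
for psi in (.5,.8,1.05,1.3):
  for g in (0,np.pi/2,-np.pi/2,np.pi):
   for nm,qq in(("cur",q0),("start",qs)):
    q=qq;E=[];J=0
    for p,al in st:
        n,e=ik(p,tl(psi,al,g),q);J=max(J,abs(n-q).max()) if E else 0;q=n;E.append(e)
    if max(E)<.2: print(psi,round(g,2),nm,np.round(E,3),round(J,2))
E
```

```text
0.5 0 cur [0.007 0.001 0.    0.002 0.008 0.   ] 1.36
0.5 0 start [0.194 0.004 0.001 0.    0.002 0.   ] 2.06
0.5 1.57 cur [0.033 0.    0.067 0.072 0.001 0.022] 0.58
0.5 -1.57 cur [0.002 0.001 0.    0.001 0.009 0.   ] 1.41
0.5 -1.57 start [0.033 0.    0.001 0.    0.002 0.   ] 0.57
0.5 3.14 start [0.012 0.001 0.    0.003 0.008 0.   ] 1.34
0.8 0 start [0.002 0.02  0.051 0.087 0.006 0.001] 1.15
0.8 1.57 start [0.004 0.004 0.    0.026 0.035 0.098] 0.73
0.8 -1.57 start [0.003 0.02  0.051 0.087 0.006 0.001] 1.15
0.8 3.14 cur [0.003 0.02  0.051 0.087 0.085 0.152] 0.58
1.05 0 start [0.002 0.    0.    0.    0.001 0.007] 1.11
1.05 1.57 cur [0.002 0.    0.    0.    0.001 0.007] 1.01
1.05 1.57 start [0.002 0.001 0.    0.    0.001 0.012] 0.44
1.05 -1.57 start [0.134 0.035 0.011 0.    0.001 0.006] 0.99
1.05 3.14 cur [0.002 0.    0.    0.    0.001 0.043] 0.67
1.3 0 start [0.002 0.    0.    0.    0.    0.   ] 0.44
1.3 1.57 cur [0.002 0.    0.    0.    0.    0.   ] 0.42
1.3 1.57 start [0.001 0.    0.    0.    0.    0.   ] 0.35
1.3 3.14 cur [0.001 0.    0.    0.    0.    0.   ] 0.42
1.3 3.14 start [0.001 0.    0.    0.    0.    0.001] 0.34
```

Run:
```python
from kin import *
q0=ctrl.read_state()["qpos"];qs=np.array(D[0][0])
st=[(alb(0,-270,240),.9),(alb(0,-240,95),1.05),(alb(0,-178,55),1.05),(alb(0,-15,245),.8),(alb(0,170,90),.5)]
for psi in (1.15,1.33):
 for g,nm,qq in ((0,"cur",q0),(0,"start",qs),(1.57,"cur",q0),(-1.57,"cur",q0),(-1.57,"st",qs),(1.57,"start",qs),(3.14,"cur",q0)):
    q=qq;print(psi,g,nm)
    for p,al in st:
        q,e=ik(p,tl(psi,al,g),q);print("  ",q.round(2),round(e,3))
```

```text
1.15 0 cur
   [ 1.51  0.8  -1.01  2.31  4.21  0.26 -2.58] 0.653
   [ 1.38  1.1  -0.85  2.25  4.21  0.26 -2.39] 0.526
   [ 1.26  1.18 -0.81  2.22  4.21  0.26 -2.38] 0.413
   [ 0.98  0.7  -0.94  2.29  4.21  0.26 -2.91] 0.333
   [ 0.09  0.78 -0.35  2.12  3.91  0.26 -2.91] 0.192
1.15 0 start
   [ 0.98  0.74 -0.26  1.71 -0.72  1.19  2.36] 0.002
   [ 1.03  1.04 -0.33  1.75 -0.8   1.03  2.6 ] 0.0
   [ 0.98  1.1  -0.38  1.83 -0.88  0.88  2.69] 0.0
   [ 0.63  0.59 -0.4   1.98 -0.94  0.74  2.21] 0.0
   [ 0.02  0.76 -0.24  1.94 -0.98  0.31  1.94] 0.001
1.15 1.57 cur
   [ 1.45  1.05 -1.22  1.7   0.06  0.98  0.02] 0.002
   [ 1.43  1.35 -1.14  1.75  0.14  0.81  0.15] 0.0
   [ 1.36  1.4  -1.11  1.83  0.17  0.64  0.14] 0.0
   [ 1.05  0.84 -1.17  1.98 -0.02  0.49 -0.24] 0.0
   [ 0.35  0.89 -0.79  1.94  0.68  0.26 -1.2 ] 0.007
1.15 -1.57 cur
   [ 1.51  0.8  -1.01  2.31  4.21  0.26 -1.01] 0.653
   [ 1.38  1.1  -0.85  2.25  4.21  0.26 -0.82] 0.526
   [ 1.26  1.18 -0.81  2.22  4.21  0.26 -0.81] 0.413
   [ 0.97  0.69 -0.94  2.29  4.21  0.26 -1.36] 0.333
   [ 0.02  0.76 -0.26  2.09  4.21  0.26 -1.69] 0.157
[... 2043 characters left out ...]
 1.31  1.39 -1.22  1.8   0.47  0.76  2.91] 0.202
   [ 1.04  0.92 -1.22  1.86  0.1   0.69  2.91] 0.005
   [ 0.32  0.88 -0.71  1.87  0.2   0.34  2.59] 0.001
1.33 1.57 start
   [ 0.71  0.79  0.16  1.58 -0.81  1.48  0.99] 0.001
   [ 0.75  1.06  0.07  1.62 -0.9   1.37  1.2 ] 0.0
   [ 0.69  1.1   0.03  1.7  -0.98  1.25  1.26] 0.0
   [ 0.32  0.62  0.06  1.87 -0.99  1.08  0.82] 0.0
   [-0.14  0.78  0.05  1.87 -1.07  0.58  0.59] 0.0
1.33 3.14 cur
   [ 1.38  1.09 -1.22  1.57  0.1   1.17 -1.48] 0.001
   [ 1.36  1.37 -1.15  1.61  0.17  1.03 -1.36] 0.0
   [ 1.29  1.41 -1.12  1.69  0.19  0.87 -1.38] 0.0
   [ 1.03  0.91 -1.19  1.86  0.05  0.69 -1.75] 0.0
   [ 0.3   0.87 -0.69  1.87  0.14  0.34 -2.07] 0.001
```

```bash
cat >> h.py <<'E'
def delta(pos,psi,al,g=np.pi/2):
    s=ctrl.read_state();R0=R.from_euler('xyz',s["tool_rot"])
    return ((np.array(pos)-s["eef_pos"])/1000).round(4),(tool(psi,al)*R.from_euler('z',g)*R0.inv()).as_rotvec(degrees=True).round(1)
E
python3 - <<'E'
from kin import *
print(delta([530,-80,330],1.33,0.))
E
```

```text
(array([ 0.044 , -0.2891, -0.0363]), array([ -1.7,  53.8, -33.3]))
```

```bash
python3 -m pendant '[0.044,-0.10,0,-2,54,-33,0, 0.044,-0.10,0,-2,54,-33,0, 0.044,-0.15,0,-2,54,-33,0, 0.044,-0.15,0,-2,54,-33,0, 0.044,-0.2,0,-2,54,-33,0, 0.044,-0.2,0,-2,54,-33,0, 0.044,-0.25,0,-2,54,-33,0, 0.044,-0.25,0,-2,54,-33,0, 0.044,-0.289,0,-2,54,-33,0, 0.044,-0.289,0,-2,54,-33,0, 0.044,-0.289,0,-2,54,-33,0, 0.044,-0.289,0,-2,54,-33,0]'
python3 - <<'E'
from kin import *
s=ctrl.read_state();print(s["qpos"].round(2),fk(s["qpos"])[0]-s["eef_pos"])
print(delta([530,-80,330],1.33,0.)); print(delta(alb(0,-270,240),1.33,.5));
E
```

```text
clock: 4.58
eef_pos: [529.4, -83.7, 367.3]
tool_rot: [-3.135, -0.216, -0.112]
force: [1.1, -0.4, 0.2]
width: 0.2
[ 0.92  0.37 -1.11  1.81  0.45  0.99 -0.46] [ 1.08663871 -3.97628487 -0.80122409]
(array([ 0.0006,  0.0037, -0.0373]), array([ 1.8, 12.3, -7.4]))
(array([-0.0209, -0.145 , -0.1273]), array([29.9,  7. , -4.2]))
```

Run:
```python
from kin import *
print(delta(alb(-3,-265,140),1.33,1.05))
```

```text
(array([-0.0226, -0.1394, -0.2273]), array([60.6,  0.6, -0.2]))
```

```bash
python3 -m pendant '[-0.023,-0.06,-0.02,20,0,0,0, -0.023,-0.1,-0.04,30,0,0,0, -0.023,-0.14,-0.08,35,0,0,0, -0.023,-0.14,-0.12,45,0,0,0, -0.023,-0.14,-0.15,50,0,0,0, -0.023,-0.14,-0.18,55,0.5,0,0, -0.023,-0.14,-0.2,60,0.6,0,0, -0.023,-0.14,-0.227,60.6,0.6,0,0, -0.023,-0.14,-0.227,60.6,0.6,0,0, -0.023,-0.14,-0.227,60.6,0.6,0,0, -0.023,-0.14,-0.227,60.6,0.6,0,0]'
python3 - <<'E'
from kin import *
s=ctrl.read_state();print(s["qpos"].round(2))
a=shot("side");b=shot("wrist")
cv2.imwrite('pics/v3.png',np.vstack([cv2.resize(a["image"][140:360,230:470],(640,587)),])[:,:,::-1])
cv2.imwrite('pics/w3.png',b["image"][:,:,::-1])
print(proj(a,s["eef_pos"]))
print(delta(alb(-3,-180,53),1.33,1.05))
E
```

```text
clock: 5.5
eef_pos: [506.7, -223.8, 139.5]
tool_rot: [-2.089, -0.001, -0.24]
force: [-0.3, -0.4, 1.5]
width: 0.1
[ 1.38  1.31 -1.14  1.55  0.11  1.13  0.24]
(np.float64(328.16219785917696), np.float64(269.5614313551562))
(array([ 0.0196,  0.0824, -0.0902]), array([ 0.2,  0.3, -0.3]))
```

View pics/v3.png

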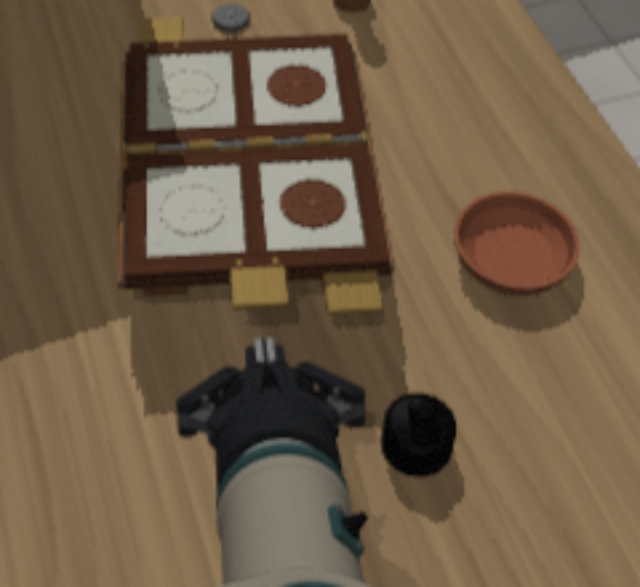

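View pics/w3.png

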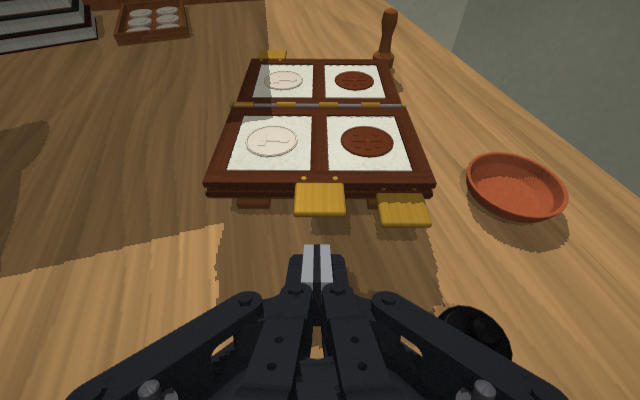

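The side view shows the fingertips about 85 mm outside the top leaf's tab and lined up with it (tips at (265,345), tab at (258,287)), and clear of the iron weight at (418,435). The wrist view agrees: the tip is at column 317 and the tab is centred on column 320. Next I'll go down and under.

```bash
python3 -m pendant '[0.004,0.015,-0.03,0,0,0,0, 0.008,0.03,-0.06,0,0,0,0, 0.01,0.042,-0.085,0,0,0,0, 0.01,0.042,-0.099,0,0,0,0, 0.01,0.042,-0.099,0,0,0,0, 0.013,0.054,-0.099,0,0,0,0, 0.016,0.066,-0.099,0,0,0,0, 0.019,0.078,-0.099,0,0,0,0, 0.022,0.089,-0.099,0,0,0,0, 0.022,0.089,-0.099,0,0,0,0, 0.022,0.089,-0.099,0,0,0,0]'
python3 - <<'E'
from kin import *
s=ctrl.read_state();print(s["qpos"].round(2),s["eef_pos"],s["force"])
b=shot("wrist");a=shot("side")
cv2.imwrite('pics/w4.png',np.hstack([cv2.resize(b["image"][130:330,200:460],(400,308)),cv2.resize(a["image"][210:310,265:395],(400,308))])[:,:,::-1])
for X in((-3,-173,44),(0,-168,80)):print(delta(alb(*X),1.33,1.05))
E
```

```text
clock: 6.52
eef_pos: [530.4, -135.1, 46.4]
tool_rot: [-2.095, -0.01, -0.236]
force: [0.1, -0.0, 0.2]
width: 0.2
[ 1.28  1.42 -1.08  1.68  0.18  0.86  0.24] [ 530.3826399  -135.14659446   46.42547941] [ 0.14072102 -0.03158276  0.23561831]
(array([-0.0015,  0.0022, -0.0012]), array([ 0.3,  0.4, -0.2]))
(array([0.0026, 0.0063, 0.0348]), array([ 0.3,  0.4, -0.2]))
```

View pics/w4.png

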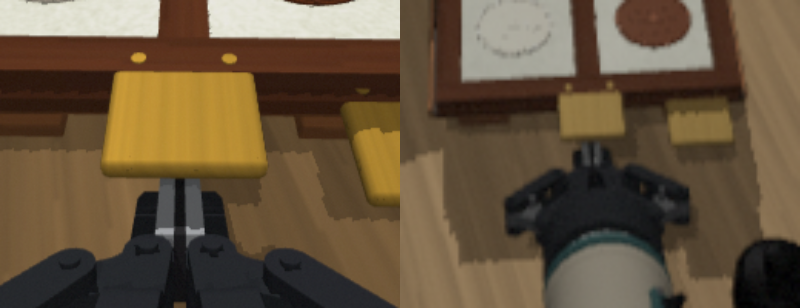

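The fingertips are now under the top leaf's tab: in the left crop the tips at (180,190) disappear under the tab's outer edge. The next leaf's tab is well to the right, and no force is showing. Next I'll work out the arc.

```bash
cat > arc.py <<'E'
from kin import *
import sys
def tcp(th,ph,rt=172,H=11.):
    c,s=np.cos(th),np.sin(th);a=np.array([-c,s]);u=np.array([-s,-c]);o=np.array([0,75.5])
    d=np.array([np.cos(ph),-np.sin(ph)]);n=np.array([np.sin(ph),np.cos(ph)])
    off=3.5+max(-(H*n)@u,(H*n)@u)           # corner contact
    p=o+rt*a+off*u
    E=o+188*a+3.5*u; gap=(p+H*n-E)@n         # edge of tab into rod's top face
    if th<ph and gap>0: p=p-u*0+ -gap*n
    return p
def phi(th): return np.radians(np.interp(np.degrees(th),[0,60,150,180],[30,30,60,62]))
def rows(t0,t1,n,rt=172):
    s=ctrl.read_state();R0=R.from_euler('xyz',s["tool_rot"])
    for t in np.linspace(t0,t1,n+1)[1:]:
        t=np.radians(t);p=tcp(t,phi(t),rt);P=alb(-2,p[0],p[1]);M=tl(1.33,np.pi/2-phi(t),np.pi/2)
        d=(P-s["eef_pos"])/1000;r=R.from_matrix(M@R0.as_matrix().T).as_rotvec(degrees=True)
        print(f"{np.degrees(t):.0f}:",",".join(f"{v:.3f}" for v in d)+","+",".join(f"{v:.1f}" for v in r)+",0,")
def where():
    s=ctrl.read_state();c,sn=np.cos(AL[2]),np.sin(AL[2]);d=s["eef_pos"]-[AL[0],AL[1],0]
    print("clk",s["clock"],"alb",(c*d[0]+sn*d[1]).round(1),(-sn*d[0]+c*d[1]).round(1),d[2].round(1),"F",s["force"].round(1),"q",s["qpos"].round(2))
if __name__=="__main__":
    where();a=sys.argv;rows(float(a[1]),float(a[2]),int(a[3]),float(a[4]) if len(a)>4 else 172)
E
python3 arc.py 0 30 14
```

```text
clk 6.6167 alb -1.1 -174.8 45.2 F [-0.3 -0.7  0.4] q [ 1.28  1.43 -1.08  1.67  0.18  0.86  0.24]
2: -0.002,-0.002,0.015,0.2,0.5,-0.2,0,
4: -0.001,-0.002,0.022,0.2,0.5,-0.2,0,
6: -0.001,-0.001,0.029,0.2,0.5,-0.2,0,
9: -0.001,-0.001,0.036,0.2,0.5,-0.2,0,
11: -0.001,0.000,0.043,0.2,0.5,-0.2,0,
13: -0.001,0.001,0.050,0.2,0.5,-0.2,0,
15: -0.000,0.003,0.057,0.2,0.5,-0.2,0,
17: 0.000,0.004,0.064,0.2,0.5,-0.2,0,
19: 0.001,0.006,0.071,0.2,0.5,-0.2,0,
21: 0.001,0.008,0.077,0.2,0.5,-0.2,0,
24: 0.002,0.010,0.084,0.2,0.5,-0.2,0,
26: 0.002,0.013,0.091,0.2,0.5,-0.2,0,
28: 0.003,0.015,0.097,0.2,0.5,-0.2,0,
30: 0.004,0.018,0.104,0.2,0.5,-0.2,0,
```

```bash
python3 -m pendant '[-0.001,-0.002,0.008,0,0,0,0, -0.001,-0.002,0.015,0,0,0,0, -0.001,-0.002,0.022,0,0,0,0, -0.001,-0.001,0.029,0,0,0,0, -0.001,-0.001,0.036,0,0,0,0, -0.001,0,0.043,0,0,0,0, -0.001,0.001,0.05,0,0,0,0, 0,0.003,0.057,0,0,0,0, 0,0.004,0.064,0,0,0,0, 0.001,0.006,0.071,0,0,0,0, 0.001,0.008,0.077,0,0,0,0, 0.002,0.01,0.084,0,0,0,0, 0.002,0.013,0.091,0,0,0,0, 0.003,0.015,0.097,0,0,0,0, 0.004,0.018,0.104,0,0,0,0]'
python3 - <<'E'
from arc import *
b=shot("wrist");a=shot("side");c=shot("scene")
cv2.imwrite('pics/w5.png',np.hstack([cv2.resize(b["image"],(400,250)),cv2.resize(a["image"][130:280,240:440],(400,250))])[:,:,::-1])
E
python3 arc.py 30 65 15
```

```text
clock: 7.87
eef_pos: [533.6, -117.2, 149.6]
tool_rot: [-2.095, -0.008, -0.236]
force: [-0.0, 0.5, -3.5]
width: 0.2
clk 8.0167 alb -1.5 -155.7 150.2 F [-0.3  0.4 -0.3] q [ 1.29  1.27 -1.16  1.73  0.08  0.88  0.17]
32: 0.000,0.003,0.005,0.2,0.5,-0.2,0,
35: 0.001,0.006,0.011,0.2,0.5,-0.2,0,
37: 0.002,0.009,0.017,0.2,0.5,-0.2,0,
39: 0.003,0.013,0.023,0.2,0.5,-0.2,0,
42: 0.004,0.017,0.029,0.2,0.5,-0.2,0,
44: 0.005,0.022,0.035,0.2,0.5,-0.2,0,
46: 0.006,0.026,0.040,0.2,0.5,-0.2,0,
49: 0.007,0.031,0.045,0.2,0.5,-0.2,0,
51: 0.008,0.036,0.050,0.2,0.5,-0.2,0,
53: 0.010,0.041,0.055,0.2,0.5,-0.2,0,
56: 0.011,0.046,0.060,0.2,0.5,-0.2,0,
58: 0.012,0.052,0.064,0.2,0.5,-0.2,0,
60: 0.014,0.058,0.068,0.0,0.5,-0.2,0,
63: 0.015,0.064,0.072,-0.7,0.7,-0.2,0,
65: 0.017,0.070,0.076,-1.5,0.9,-0.2,0,
```

View pics/w5.png

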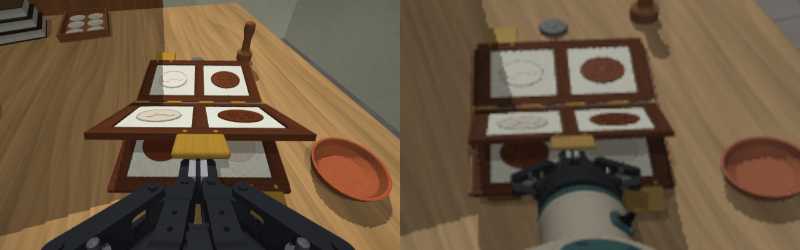

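The leaf is rising on the fingertips, with its tab at (200,147) in the wrist view. The next leaf still lies flat, with its casts and its tab at (275,197) showing. I'll continue.

```bash
python3 -m pendant '[0,0.003,0.005,0,0,0,0, 0.001,0.006,0.011,0,0,0,0, 0.002,0.009,0.017,0,0,0,0, 0.003,0.013,0.023,0,0,0,0, 0.004,0.017,0.029,0,0,0,0, 0.005,0.022,0.035,0,0,0,0, 0.006,0.026,0.04,0,0,0,0, 0.007,0.031,0.045,0,0,0,0, 0.008,0.036,0.05,0,0,0,0, 0.01,0.041,0.055,0,0,0,0, 0.011,0.046,0.06,0,0,0,0, 0.012,0.052,0.064,0,0,0,0, 0.014,0.058,0.068,0,0.5,0,0, 0.015,0.064,0.072,-0.7,0.7,-0.2,0, 0.017,0.07,0.076,-1.5,0.9,-0.2,0]'; python3 arc.py 65 100 15
```

```text
clock: 9.27
eef_pos: [551.3, -46.8, 226.4]
tool_rot: [-2.125, 0.0, -0.241]
force: [-0.5, -1.6, -2.0]
width: -0.4
clk 9.2667 alb -1.8 -83.1 226.4 F [-0.5 -1.6 -2. ] q [ 1.2   1.11 -1.2   1.81 -0.04  0.79  0.09]
67: 0.001,0.005,0.003,-0.7,0.1,-0.0,0,
70: 0.003,0.011,0.006,-1.4,0.3,-0.0,0,
72: 0.004,0.018,0.009,-2.2,0.5,-0.0,0,
74: 0.006,0.024,0.011,-2.9,0.7,-0.0,0,
77: 0.007,0.031,0.014,-3.7,0.9,-0.0,0,
79: 0.009,0.038,0.016,-4.5,1.1,-0.0,0,
81: 0.011,0.045,0.017,-5.2,1.3,-0.0,0,
84: 0.012,0.052,0.019,-6.0,1.4,-0.0,0,
86: 0.014,0.058,0.020,-6.7,1.6,-0.0,0,
88: 0.016,0.065,0.021,-7.5,1.8,-0.0,0,
91: 0.018,0.072,0.021,-8.2,2.0,-0.0,0,
93: 0.019,0.080,0.021,-9.0,2.2,-0.0,0,
95: 0.021,0.087,0.021,-9.7,2.4,-0.0,0,
98: 0.023,0.094,0.021,-10.5,2.6,-0.0,0,
100: 0.025,0.101,0.020,-11.2,2.7,-0.0,0,
```

```bash
python3 -m pendant '[0.001,0.005,0.003,-0.7,0.1,0,0, 0.003,0.011,0.006,-1.4,0.3,0,0, 0.004,0.018,0.009,-2.2,0.5,0,0, 0.006,0.024,0.011,-2.9,0.7,0,0, 0.007,0.031,0.014,-3.7,0.9,0,0, 0.009,0.038,0.016,-4.5,1.1,0,0, 0.011,0.045,0.017,-5.2,1.3,0,0, 0.012,0.052,0.019,-6,1.4,0,0, 0.014,0.058,0.02,-6.7,1.6,0,0, 0.016,0.065,0.021,-7.5,1.8,0,0, 0.018,0.072,0.021,-8.2,2,0,0, 0.019,0.08,0.021,-9,2.2,0,0, 0.021,0.087,0.021,-9.7,2.4,0,0, 0.023,0.094,0.021,-10.5,2.6,0,0, 0.025,0.101,0.02,-11.2,2.7,0,0]'; python3 arc.py 100 132 15
```

```text
clock: 10.52
eef_pos: [576.3, 55.0, 246.4]
tool_rot: [-2.328, -0.0, -0.24]
force: [-0.8, -1.3, 0.3]
width: 0.1
clk 10.5167 alb -1.9 21.7 246.4 F [-0.8 -1.3  0.3] q [ 0.96  0.88 -1.13  1.87 -0.05  0.64 -0.11]
102: 0.001,0.005,-0.001,-0.7,0.2,-0.0,0,
104: 0.003,0.012,-0.002,-1.4,0.4,-0.0,0,
106: 0.004,0.018,-0.003,-2.0,0.5,-0.0,0,
109: 0.006,0.024,-0.005,-2.7,0.7,-0.0,0,
111: 0.007,0.030,-0.007,-3.4,0.9,-0.0,0,
113: 0.009,0.036,-0.009,-4.1,1.0,-0.0,0,
115: 0.010,0.042,-0.012,-4.8,1.2,-0.0,0,
117: 0.012,0.048,-0.014,-5.5,1.4,-0.0,0,
119: 0.013,0.054,-0.017,-6.2,1.5,-0.0,0,
121: 0.015,0.060,-0.020,-6.9,1.7,-0.0,0,
123: 0.016,0.066,-0.024,-7.6,1.9,-0.0,0,
126: 0.017,0.071,-0.027,-8.3,2.0,-0.0,0,
128: 0.019,0.076,-0.031,-8.9,2.2,-0.0,0,
130: 0.020,0.081,-0.035,-9.6,2.4,-0.0,0,
132: 0.021,0.087,-0.039,-10.3,2.6,-0.0,0,
```

```bash
python3 -m pendant '[0.001,0.005,-0.001,-0.7,0.2,0,0, 0.003,0.012,-0.002,-1.4,0.4,0,0, 0.004,0.018,-0.003,-2,0.5,0,0, 0.006,0.024,-0.005,-2.7,0.7,0,0, 0.007,0.03,-0.007,-3.4,0.9,0,0, 0.009,0.036,-0.009,-4.1,1,0,0, 0.01,0.042,-0.012,-4.8,1.2,0,0, 0.012,0.048,-0.014,-5.5,1.4,0,0, 0.013,0.054,-0.017,-6.2,1.5,0,0, 0.015,0.06,-0.02,-6.9,1.7,0,0, 0.016,0.066,-0.024,-7.6,1.9,0,0, 0.017,0.071,-0.027,-8.3,2,0,0, 0.019,0.076,-0.031,-8.9,2.2,0,0, 0.02,0.081,-0.035,-9.6,2.4,0,0, 0.021,0.087,-0.039,-10.3,2.6,0,0]'
python3 - <<'E'
from arc import *
b=shot("wrist");a=shot("scene")
cv2.imwrite('pics/w6.png',np.hstack([cv2.resize(b["image"],(400,250)),cv2.resize(a["image"][120:270,220:460],(400,250))])[:,:,::-1])
E
python3 arc.py 132 160 14
```

```text
clock: 11.77
eef_pos: [597.6, 142.3, 207.0]
tool_rot: [-2.514, 0.001, -0.241]
force: [1.5, -1.2, 0.1]
width: -0.2
clk 11.8667 alb -3.1 112.9 207.4 F [-0.2  0.  -0. ] q [ 0.61  0.78 -0.93  1.87  0.01  0.52 -0.32]
134: 0.002,0.002,-0.004,-0.7,0.1,-0.2,0,
136: 0.003,0.007,-0.009,-1.3,0.3,-0.2,0,
138: 0.004,0.011,-0.013,-2.0,0.4,-0.2,0,
140: 0.005,0.015,-0.018,-2.6,0.6,-0.2,0,
142: 0.006,0.019,-0.022,-3.3,0.7,-0.2,0,
144: 0.007,0.023,-0.027,-3.9,0.9,-0.2,0,
146: 0.008,0.026,-0.032,-4.5,1.1,-0.2,0,
148: 0.008,0.030,-0.038,-5.2,1.2,-0.2,0,
150: 0.009,0.033,-0.043,-5.8,1.4,-0.2,0,
152: 0.010,0.036,-0.048,-6.0,1.4,-0.2,0,
154: 0.011,0.038,-0.053,-6.1,1.4,-0.2,0,
156: 0.011,0.041,-0.058,-6.2,1.5,-0.2,0,
158: 0.012,0.043,-0.063,-6.4,1.5,-0.2,0,
160: 0.012,0.045,-0.068,-6.5,1.5,-0.2,0,
```

View pics/w6.png

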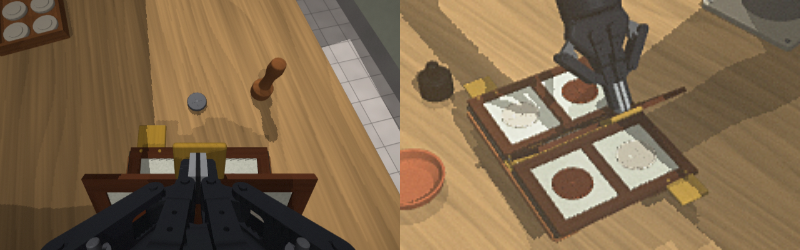

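The leaf is past upright, about 130°, and shows edge-on to the scene camera from (505,160) to (685,92). The fingertips are on its tab and the next leaf is flat with its casts visible.

```bash
python3 -m pendant '[0.002,0.002,-0.004,-0.7,0.1,-0.2,0, 0.003,0.007,-0.009,-1.3,0.3,-0.2,0, 0.004,0.011,-0.013,-2,0.4,-0.2,0, 0.005,0.015,-0.018,-2.6,0.6,-0.2,0, 0.006,0.019,-0.022,-3.3,0.7,-0.2,0, 0.007,0.023,-0.027,-3.9,0.9,-0.2,0, 0.008,0.026,-0.032,-4.5,1.1,-0.2,0, 0.008,0.03,-0.038,-5.2,1.2,-0.2,0, 0.009,0.033,-0.043,-5.8,1.4,-0.2,0, 0.01,0.036,-0.048,-6,1.4,-0.2,0, 0.011,0.038,-0.053,-6.1,1.4,-0.2,0, 0.011,0.041,-0.058,-6.2,1.5,-0.2,0, 0.012,0.043,-0.063,-6.4,1.5,-0.2,0, 0.012,0.045,-0.068,-6.5,1.5,-0.2,0]'; python3 arc.py 160 176 12
```

```text
clock: 13.03
eef_pos: [609.2, 189.1, 138.9]
tool_rot: [-2.63, -0.001, -0.241]
force: [1.2, 0.4, 1.6]
width: -0.3
clk 13.0333 alb -1.9 159.7 138.9 F [1.2 0.4 1.6] q [ 0.36  0.81 -0.73  1.85  0.07  0.42 -0.45]
161: 0.000,0.001,-0.003,-0.1,0.1,0.0,0,
163: 0.001,0.003,-0.007,-0.2,0.1,0.0,0,
164: 0.001,0.004,-0.010,-0.3,0.1,0.0,0,
165: 0.001,0.005,-0.014,-0.3,0.1,0.0,0,
167: 0.001,0.006,-0.017,-0.4,0.2,0.0,0,
168: 0.002,0.007,-0.021,-0.5,0.2,0.0,0,
169: 0.002,0.008,-0.025,-0.6,0.2,0.0,0,
171: 0.002,0.009,-0.028,-0.7,0.2,0.0,0,
172: 0.002,0.009,-0.032,-0.8,0.2,0.0,0,
173: 0.002,0.010,-0.036,-0.9,0.3,0.0,0,
175: 0.003,0.010,-0.040,-0.9,0.3,0.0,0,
176: 0.003,0.011,-0.043,-1.0,0.3,0.0,0,
```

```bash
python3 -m pendant '[0,0.001,-0.003,0,0,0,0, 0.001,0.003,-0.007,0,0,0,0, 0.001,0.004,-0.01,0,0,0,0, 0.001,0.005,-0.014,0,0,0,0, 0.001,0.006,-0.017,0,0,0,0, 0.002,0.007,-0.021,-0.5,0,0,0, 0.002,0.008,-0.025,-0.5,0,0,0, 0.002,0.009,-0.028,-0.5,0,0,0, 0.002,0.009,-0.032,-1,0,0,0, 0.002,0.01,-0.035,-1,0.3,0,0, 0.002,0.01,-0.038,-1,0.3,0,0, 0.002,0.01,-0.040,-1,0.3,0,0, 0.003,0.01,-0.042,-1,0.3,0,0, 0.003,0.011,-0.044,-1,0.3,0,0]'; python3 arc.py 176 180 4
```

```text
clock: 14.2
eef_pos: [612.1, 199.7, 94.5]
tool_rot: [-2.648, 0.0, -0.242]
force: [-0.3, -0.4, 0.7]
width: 0.1
clk 14.2 alb -1.6 170.8 94.5 F [-0.3 -0.4  0.7] q [ 0.29  0.86 -0.67  1.86  0.1   0.35 -0.46]
177: -0.000,0.001,-0.002,-0.1,-0.0,0.1,0,
178: -0.000,0.001,-0.005,-0.1,0.0,0.1,0,
179: -0.000,0.001,-0.008,-0.2,0.0,0.1,0,
180: -0.000,0.001,-0.010,-0.3,0.0,0.1,0,
```

```bash
python3 -m pendant '[0,0.001,-0.002,0,0,0,0, 0,0.001,-0.004,0,0,0,0, 0,0.001,-0.006,0,0,0,0, 0,0.001,-0.008,0,0,0,0, 0,0.001,-0.009,0,0,0,0, 0,0.001,-0.01,0,0,0,0, 0,0.001,-0.01,0,0,0,0]'
python3 - <<'E'
from arc import *
where();b=shot("wrist");a=shot("scene")
cv2.imwrite('pics/w7.png',np.hstack([cv2.resize(b["image"],(400,250)),cv2.resize(a["image"][120:270,220:460],(400,250))])[:,:,::-1])
E
```

```text
clock: 14.78
eef_pos: [612.2, 200.8, 84.4]
tool_rot: [-2.648, 0.0, -0.242]
force: [0.2, -0.3, 0.4]
width: 0.1
clk 14.7833 alb -1.8 171.8 84.4 F [ 0.2 -0.3  0.4] q [ 0.29  0.88 -0.66  1.86  0.11  0.33 -0.46]
```

View pics/w7.png

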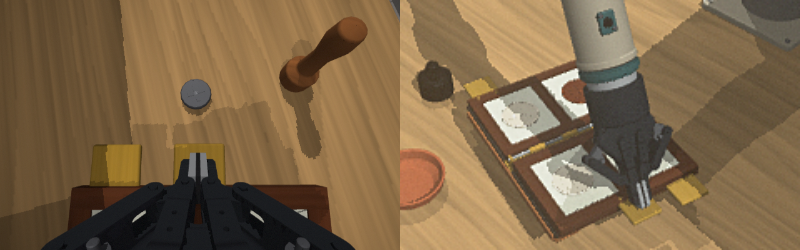

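The leaf is nearly flat: in the wrist view its tab (200,165) lies beside the turned leaf's tab (115,165). There's no contact force yet, so I'll press down in 1 mm steps.

```bash
python3 -m pendant '[0,0,-0.001,0,0,0,0, 0,0,-0.002,0,0,0,0, 0,0,-0.002,0,0,0,0]'; python3 -m pendant '[0,0,-0.001,0,0,0,0, 0,0,-0.002,0,0,0,0, 0,0,-0.002,0,0,0,0]'
```

```text
clock: 15.13
eef_pos: [612.0, 200.8, 82.7]
tool_rot: [-2.648, 0.001, -0.242]
force: [-0.6, -0.2, 3.8]
width: -0.1
clock: 15.38
eef_pos: [612.2, 200.8, 82.1]
tool_rot: [-2.648, -0.0, -0.241]
force: [-4.4, -5.2, 13.4]
width: -0.1
```

The force rose to 13 N with almost no further travel, so the leaf is at its stop. I'll lift off and check.

```bash
python3 -m pendant '[0,0,0.002,0,0,0,0, 0,0,0.006,0,0,0,0, 0,0,0.015,0,0,0,0, 0,-0.005,0.035,0,0,0,0, 0,-0.01,0.065,0,0,0,0, -0.02,-0.02,0.1,0,0,0,0, -0.05,-0.03,0.14,0,0,0,0, -0.08,-0.04,0.18,0,0,0,0, -0.11,-0.04,0.21,0,0,0,0, -0.14,-0.04,0.23,0,0,0,0, -0.16,-0.04,0.25,0,0,0,0, -0.16,-0.04,0.25,0,0,0,0, -0.16,-0.04,0.25,0,0,0,0]'
python3 - <<'E'
from arc import *
where();b=shot("side");a=shot("scene");f=lambda i:cv2.resize(i,(400,400))
cv2.imwrite('pics/w8.png',np.hstack([f(b["image"][130:330,260:460]),f(a["image"][140:340,200:400])])[:,:,::-1])
# predicted tab outlines, flat
for p,n,o in((b,'side',(260,130)),(a,'scene',(200,140))):
    for z in(79,):
        print(n,[tuple(((np.array(proj(p,alb(x,y,z)))-o)*2).round()) for x,y in((-23,188),(23,188),(110,150),(-110,150))])
for l,z in(("iron_weight_mid",31),("dish_mid",14),("tamp_mid",54),("bulla_mid",4.5)):
    for p in(b,a):
        c=[k for k in ctrl.cut_out(p,l) if k["mask"].sum()<3000]
        if c: q=c[0]["bbox"];print(l,onz(p,(q[0]+q[2])/2,(q[1]+q[3])/2,z).round())
E
```

```text
clock: 16.47
eef_pos: [451.9, 160.2, 333.3]
tool_rot: [-2.65, -0.004, -0.242]
force: [0.6, 0.0, -0.3]
width: -0.1
clk 16.4667 alb -147.7 94.2 333.3 F [ 0.6  0.  -0.3] q [ 0.75  0.35 -1.07  2.03 -0.19  0.7  -0.36]
side [(np.float64(100.0), np.float64(25.0)), (np.float64(134.0), np.float64(23.0)), (np.float64(200.0), np.float64(39.0)), (np.float64(36.0), np.float64(46.0))]
scene [(np.float64(354.0), np.float64(212.0)), (np.float64(319.0), np.float64(229.0)), (np.float64(231.0), np.float64(237.0)), (np.float64(397.0), np.float64(160.0))]
iron_weight_mid [ 624. -273.   31.]
iron_weight_mid [ 629. -254.   31.]
dish_mid [ 792. -107.   14.]
tamp_mid [767. 265.  54.]
tamp_mid [773. 282.  54.]
bulla_mid [630. 295.   5.]
```

View pics/w8.png

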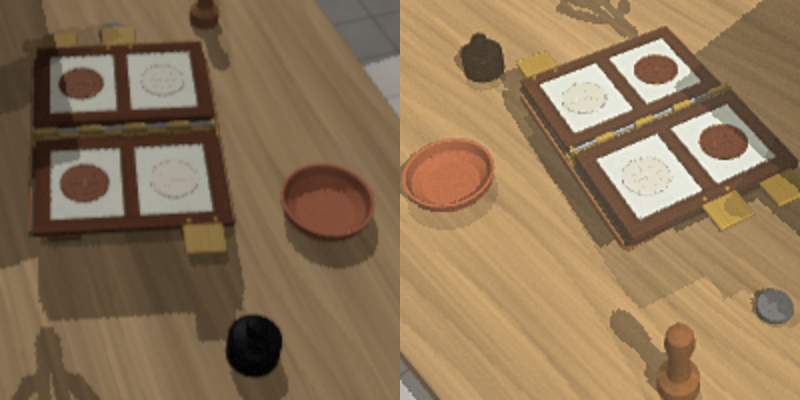

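The final picture shows the leaf flat on the +y half. Its tab corners in the scene view, (354,212) and (318,229), match the flat prediction of (354,212) and (319,229). The next leaf is flat and the objects around the book haven't moved. I'll hand in.

```bash
python3 -c "
from cell import ctrl
print(ctrl.finish_job())"
```

```text
the job is handed in; nothing more can be done
None
```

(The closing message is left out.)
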